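Turn a soil slab over onto the viewing stand

ROBOT

A 6-joint arm with a two-finger parallel gripper is mounted at the origin on a cart in front of the work surface, level with it; the furniture and walls round the work are solid. World frame = base frame: x ahead of the robot, y to its left, z up, the work surface at z = 0. Lengths are in m, angles in rad, forces in N, time in s.
With the tool pointing down it reaches from about 0.4 to 0.925 m from the base axis. Payload 3.4 kg.
Tool frame: the origin (TCP) lies at the very end of the fingers, on their centre line; the grasp point (between the pads) lies 19 mm behind it; z points along the fingers, y is the line along which they close (so a half turn about z gives the same grasp; the last joint's range is limited). The gripper opens to 85 mm and grips with 20 to 120 N. Pads are 22 mm wide; open, the fingers measure 114 mm over their backs; the gripper's body (76 mm by 85 mm) begins 54 mm behind the grasp point. The pads swing forward as they close: fully open they stand 13 mm farther back than shut.
Start: joints at [-1.286, 0.307, 1.506, -0, 1.328, -0.073], TCP at [0.201, -0.539, 0.231] pointing down, gripper open.
Joint ranges: [-3.12, 3.12], [-1.05, 2.28], [0.14, 2.33], [-1.42, 4.57], [0.1, 2.73], [-2.68, 2.68]. Speed limits (rad/s): [2.57, 2.57, 3.14, 3.14, 3.14, 3.14].

INTERFACE

Orientations are given as a unit quaternion [x, y, z, w].
In Python, from workcell import robot gives the robot as it stands.
- The arm moves only by the tool arm_command, never from a script. Its argument "steps" is a list of rows, each an object with "translation": the shift along the tool's x, y, z in mm, a list of three; "dr": the turn, a rotation vector about the tool's x, y, z in rad, a list of three. A call has 1 to 10 rows; each row shifts and turns the commanded pose from where the row before left it, along the tool's axes as they then stand; what a row does not reach is not made up. A row lasts 1/8 s, in which the tool goes at most 62.5 mm and 10.7 degrees, less where a joint would pass 70% of its speed; a pose out of reach is approached as far as the arm can. A call with a gripper value outside its range is refused whole. "fingers" is the gripper's target within -1 to 1 (fully open at 1, half-way at 0, shut at -1), set as the call begins (left out, the last holds). The fingers move at their own pace and stop on an object; "grip_force" is the grip in N (left out, the last holds). Time passes only in rows, so rows that do not move let the fingers close. It gives the time, the measured TCP pose, the force, the opening and the grip force at its end, in the units of the state.
- robot.state(): the state, without advancing time (a new reading comes with each control period).
- robot.snapshot(name): name is "scene" or "top" or "wrist"; returns (picture, depth): 420x560x3 uint8, red, green, blue; 420x560 float32, m along the optical axis (not along the pixel's ray), 0 where there is no reading.
- robot.calibration(name): a dict with "fx", "fy", "cx", "cy" (pixels), "rvec" (rotation vector, rad) and "tvec" (3), from world to camera coordinates, as OpenCV has them; the wrist camera has in their place "hand_eye" (4x4, takes a point from camera to tool coordinates, whose origin is the TCP and whose axes are the flange's). Camera axes: x right, y down, z forward; pixel columns grow to the right and rows downward; lengths in m; the calibration is good to about 2 mm. A picture is of the moment at which its call begins: read the wrist's pose just before it. calibration takes no time and is no camera call.
- robot.finish_job(): hands the job in; it is judged then, once.
The state is a dict: "time": time; "joints": joint angles; "joint_velocities": joint speeds; "effort": joint torques, N m; "position": TCP position; "ee_rot": TCP orientation; "contact_force": force on the tool from outside, world axes, zero at the start; "wrist_torque": the same for the moment, N m; "opening": finger opening in m; "grip_force": force on a finger pad.
Only numpy, scipy, OpenCV 4.12 (cv2) and the standard library are available. Lean on these libraries where they do the work, as an engineer would, in place of code of your own. Each camera call takes 0.05 s, during which the arm holds its last target. There are 200 camera calls.

TASK

Take the taller soil slab out of the drying rack, turn it over and set it down gently on the viewing stand with its glass-covered face outward, standing square on the ledge between the side guides and flat against the back plate. Then lift the lens arm out of its parking notch by its stud, swing it round in front of the slab to its stop and let it down into the notch there. Leave the shorter slab where it stands in the rack.

Things in the scene. Friction and masses are not known exactly. Their poses are not given: they have to be found in the camera images.
- slab_center (a point): Centre of the taller slab: brown resin-hardened soil, 70 wide (x) x 130 long (y) x 10 mm thick (z), 0.19 kg, loose. +y points to the edge that is uppermost in the rack, +z out of the glass-covered face. The glass, 40 x 70 x 2 mm, covers y = -55 to +15 mm of that face; the upper 50 mm of both faces are bare. In the rack the glass faces down and to the robot.
- short_slab_center (a point): Centre of the shorter slab (70 x 100 x 10 mm, 0.14 kg, no glass; axes as the taller one), loose in the other place of the rack, about 94 mm beside the taller one and leaning alike. Stays there.
- rack: Fixed wooden drying rack 200 wide x 150 deep x 100 mm high. Origin on the bench under its middle, x to its open side (the wall), y along its width, z up. Slabs lean 30 degrees from vertical, upper edge nearer the robot, on a ledge with a 5 mm lip (slide them out along their slope), backs on battens reaching 72 mm up them; above that they stand free. Places at y = +47 and -47 mm, dowels between.
- viewing_board: Fixed back plate of the grey viewing stand, 35 degrees from vertical, facing the robot. Origin at mid-width where plate meets ledge, 30 mm above the bench: x right as seen from the front, y up the slope, z out of the plate. Plate 84 wide, up to y = 84 mm. Ledge 18 mm deep, then a lip 5 mm high. A slab seated glass outward has its centre at (0, 65, 5) mm, axes parallel to these.
- board_guides (a point): Mid-point between the two side guides of the viewing board at their tops (36 mm up the slope, 5 mm out of the plate). The guides are 76 mm apart, 10 mm high, run from the ledge up to here and flare outwards over the next 12 mm. Axes are the board's.
- lens_pivot (a point): Point on the vertical axis of the lens post (13 mm thick, its top 8 mm above this point) at the right of the stand, level with the stud's grip point when the arm is down. The lens arm turns about it and slides up and down on it.
- lens_stud (a point): Grip point of the dark round upright stud on the lens arm: 10 mm thick (11.6 at its head), 48 mm from the post's axis. Its top is 11 mm above this point; the arm it stands on is 14 mm below. The tilted lens ring, 60 mm across, is farther out on the arm: centre 97 mm from the axis, 20 mm below this point.
- lens_arm (a joint): Lens arm angle in rad: 0 is parked at the right of the stand; grows as the arm turns clockwise seen from above, through the side nearest the robot, to a stop at 2.2, where the lens stands in front of the slab. A tooth under the arm lies in a notch of the post's toothed collar when parked (0 to 0.05 at the start) and drops into a second one at 2.1 to 2.2. Friction 0.05 N m.
- lens_lift (a joint): Height of the lens arm on its post in m: 0 is fully down with the tooth in a notch, up to 0.020. The notches are 5 mm deep, so the arm turns between them only when lifted more than 5 mm; let go there it rests on the collar. It sinks by its own weight (0.14 kg).
Mind the look-alikes: they are no part of the job. Leave any blue or green look-alike of the part that bears slab_center alone.

How it is judged:
By the outcome, as a careful person would: the job done as asked, in the order asked, and still so for the second after the job is handed in, with the robot touching nothing.
It also fails if it takes over 58 s, if anything falls off the work surface, if the arm or the gripper's body presses on something with over 40 N, if the wrist force passes 120 N, or if a joint passes its speed limit or range.

## Working session

There is one attempt and no reset: what is moved stays moved. The work goes in short steps, Python scripts to look and compute and a tool call to move; the robot and the scene stay as the last step left them, time stands still between calls to the robot, and variables do not carry over. Pictures are saved under pics/ and viewed, at most 10 in all, crops included, and the job is handed in when it is done.

Besides the shell and the picture viewer there is one more tool, called after "Emit:" as a command line: name --argument value ..., lists and objects as JSON in quotes. arm_command: Moves the arm, as the interface text tells. Its arguments: {"type":"object","properties":{"steps":{"type":"array"},"fingers":{"type":"number"},"grip_force":{"type":"number"}},"required":["steps"]}

```bash
ls; mkdir -p pics; cat > h.py <<'E'
import numpy as np,cv2
from scipy.spatial.transform import Rotation as R
from workcell import robot
def snap(n,f=None):
    s=robot.state(); p,d=robot.snapshot(n); c=robot.calibration(n)
    np.savez(f'{f or n}.npz',p=p,d=d,pos=s['position'],q=s['ee_rot'])
    if f: cv2.imwrite(f'pics/{f}.png',cv2.cvtColor(p,cv2.COLOR_RGB2BGR))
    return p,d,c,s
def cloud(d,c,s=None):
    v,u=np.indices(d.shape); P=np.stack([(u-c['cx'])/c['fx']*d,(v-c['cy'])/c['fy']*d,d],-1)
    if 'hand_eye' in c:
        H=np.array(c['hand_eye']); P=P@H[:3,:3].T+H[:3,3]
        return P@R.from_quat(s['ee_rot']).as_matrix().T+s['position']
    M=cv2.Rodrigues(np.array(c['rvec'],float))[0]
    return (P-np.array(c['tvec']).ravel())@M
E
python3 - <<'E'
from h import *
for n in('scene','top'):
    p,d,c,s=snap(n,n); P=cloud(d,c); np.save(n+'_P.npy',P); print(n,c)
a=cv2.imread('pics/scene.png');b=cv2.imread('pics/top.png')
print(robot.state())
E
```

```text
pics
scene {'fx': 504.06852669341305, 'fy': 504.06852669341305, 'cx': 280.0467063063087, 'cy': 205.63970331180818, 'rvec': array([ 1.10785549, -2.3078913 ,  1.05736803]), 'tvec': array([0.31851919, 0.38175432, 0.88628233])}
top {'fx': 449.75135138529765, 'fy': 449.75135138529765, 'cx': 279.84472722745966, 'cy': 203.69857403910544, 'rvec': array([ 2.13180702, -2.14786227,  0.16046633]), 'tvec': array([-0.05390661,  0.59618704,  0.99957546])}
{'time': 0.1, 'joints': array([-1.28648274e+00,  3.07510233e-01,  1.50756185e+00, -5.52304552e-06,
        1.32838828e+00, -7.35201406e-02]), 'joint_velocities': array([-0.00129875, -0.00085346, -0.00259648, -0.0003529 , -0.00052469,
       -0.00089362]), 'effort': array([-3.70248608e-04, -4.58528030e+01, -2.52609551e+01, -1.43988586e-04,
        5.70233795e-03, -1.47104873e-05]), 'position': array([ 0.20117792, -0.53798297,  0.23045905]), 'ee_rot': array([ 9.84036482e-01,  1.77964409e-01, -1.00908467e-04, -9.28391408e-04]), 'contact_force': array([0.60831165, 0.02253457, 0.02049786]), 'wrist_torque': array([-0.00336965,  0.00353061,  0.01918941]), 'grip_force': 0.0, 'opening': 0.08539885439677905}
```

View pics/scene.png

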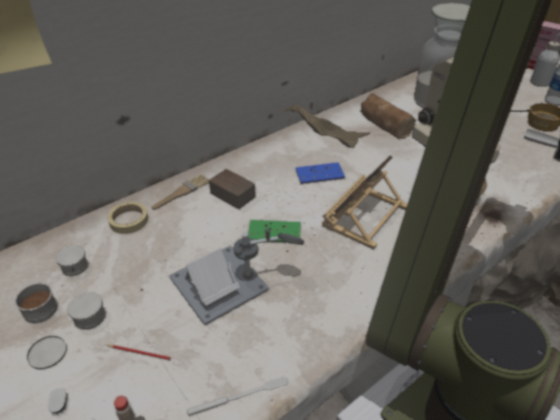

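View pics/top.png

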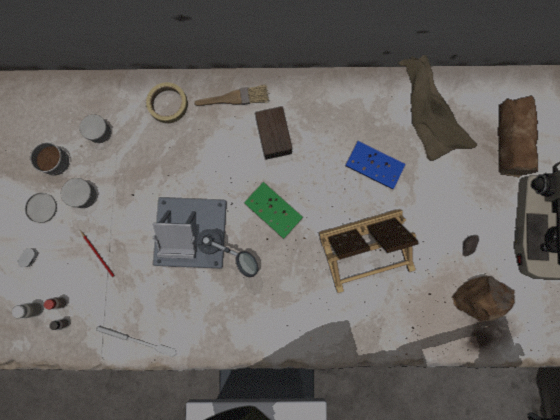

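Top view: grey stand at about (190,233) px, with the post at (207,240) and lens ring at (247,262). The rack is at (370,250) with dark slabs at (350,243) and (393,233). The blue and green boards are look-alikes. Next I'll measure from the depth clouds.

```bash
python3 - <<'E'
from h import *
P=np.load('top_P.npy');p=np.load('top.npz')['p']
Q=np.load('scene_P.npy');sp=np.load('scene.npz')['p']
print('bench z',np.median(P[300:320,200:260,2]),np.median(Q[300:330,100:160,2]))
def plane(X):
    m=np.ones(len(X),bool)
    for _ in range(8):
        c=X[m].mean(0);U,S,V=np.linalg.svd(X[m]-c,full_matrices=False);n=V[2]*np.sign(V[2,2]);e=(X-c)@n
        m=abs(e)<max(.003,2*np.std(e[m])*.8)
    return c,n,m,np.std(e[m])
for nm,(u0,u1,v0,v1) in dict(tall=(375,412,222,244),short=(336,366,236,252),board=(160,190,226,252)).items():
    X=P[v0:v1,u0:u1].reshape(-1,3);k=p[v0:v1,u0:u1].reshape(-1,3).astype(int)
    if nm!='board':
        X=X[k.sum(1)<160]
    X=X[X[:,2]>.02]
    c,n,m,s=plane(X);print(nm,len(X),m.sum(),c.round(4),n.round(4),'tilt from vertical',np.degrees(np.arcsin(n[2])),s, 'zrange',X[m][:,2].min(),X[m][:,2].max(), 'azim',np.degrees(np.arctan2(n[1],n[0])))
np.set_printoptions(linewidth=250)
for nm,A,im,(u0,u1,v0,v1) in [('top',P,p,(148,262,192,276)),('toprack',P,p,(315,425,205,297))]:
    z=(A[v0:v1,u0:u1,2]*1000).round().astype(int)
    zz=np.clip((z+20)*1.3,0,255).astype(np.uint8)
    a=cv2.resize(cv2.cvtColor(im[v0:v1,u0:u1],cv2.COLOR_RGB2BGR),None,fx=3.4,fy=3.4,interpolation=cv2.INTER_CUBIC)
    b=cv2.resize(cv2.applyColorMap(zz,cv2.COLORMAP_JET),None,fx=3.4,fy=3.4,interpolation=cv2.INTER_NEAREST)
    cv2.imwrite(f'pics/{nm}_c.png',np.hstack([cv2.convertScaleAbs(a,alpha=1.8),b]))
a=cv2.imread('pics/top_c.png');b=cv2.imread('pics/toprack_c.png')
w=max(a.shape[1],b.shape[1]);f=lambda i:cv2.copyMakeBorder(i,0,0,0,w-i.shape[1],cv2.BORDER_CONSTANT)
c=np.vstack([f(a),f(b)]);print(c.shape);cv2.imwrite('pics/both.png',c)
E
```

```text
bench z -0.0002876608260045562 -4.358517127545649e-05
tall 719 702 [ 0.5207 -0.3009  0.1026] [0.8334 0.2337 0.5008] tilt from vertical 30.05609273257749 0.0008619562282653283 zrange 0.043840160649686405 0.15463614400605588 azim 15.66401484087594
short 465 445 [ 0.4993 -0.2098  0.0959] [0.8351 0.2309 0.4993] tilt from vertical 29.953367819441194 0.0008359111538247418 zrange 0.050132550838299136 0.13111980555831396 azim 15.452990785989789
board 780 700 [0.5177 0.1805 0.0616] [-0.8165  0.0378  0.5761] tilt from vertical 35.174431325856176 0.0011255968342839392 zrange 0.027047552985640676 0.09917058781728934 azim 177.34924158846218
(599, 776, 3)
```

View pics/both.png

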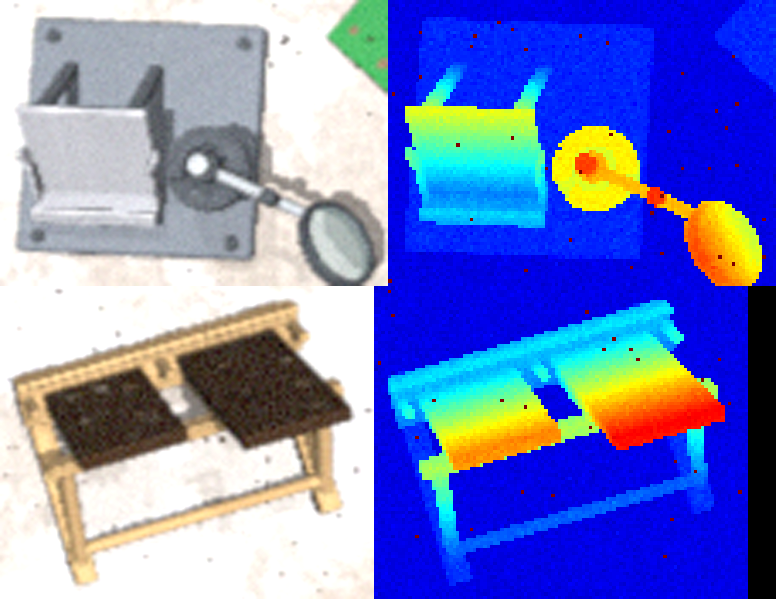

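```bash
cat >> h.py <<'E'
def plane(X):
    m=np.ones(len(X),bool)
    for _ in range(10):
        c=X[m].mean(0);V=np.linalg.svd(X[m]-c,full_matrices=False)[2];n=V[2]*np.sign(V[2,2]);e=(X-c)@n;m=abs(e)<.003
    return c,n,m
def frame(n,flip):   # upslope y; z=n*flip
    z=n*flip; y=np.array([0,0,1.])-n[2]*n; y/=np.linalg.norm(y); return np.c_[np.cross(y,z),y,z]
def rows(p0,R0,p1,R1,N):
    rel=R0.T@R1; dr=R.from_matrix(rel).as_rotvec()/N; t=R0.T@(np.array(p1)-p0)
    A=sum(R.from_rotvec(k*dr).as_matrix() for k in range(N)); return np.linalg.solve(A,t)*1000,dr
def show(p1,R1,N,s=None,p0=None,R0=None):
    s=s or robot.state(); p0=s['position'] if p0 is None else p0; R0=R.from_quat(s['ee_rot']).as_matrix() if R0 is None else R0
    t,d=rows(p0,R0,p1,R1,N); print(N,'rows t',t.round(2),'dr',d.round(4)); return t,d
E
python3 - <<'E'
from h import *
import json
T=np.load('top_P.npy');tp=np.load('top.npz')['p'].astype(int);S=np.load('scene_P.npy');sp=np.load('scene.npz')['p'].astype(int)
def box(A,im,c,r,z0,z1,dark=None):
    X=A.reshape(-1,3);k=im.reshape(-1,3).sum(1)
    m=(np.linalg.norm(X[:,:2]-c,axis=1)<r)&(X[:,2]>z0)&(X[:,2]<z1)
    if dark:m&=k<dark
    return X[m]
def ext(a): return np.percentile(a,[1,99])*1000
# tall slab
c0=np.array([.5207,-.3009])
for nm,A,im in(('top',T,tp),('scene',S,sp)):
    X=box(A,im,c0,.1,.03,.2,190)
    if nm=='scene':print('n scene',len(X))
    if len(X)<50: continue
    X=X[abs((X-[.5207,-.3009,.1026])@[.8334,.2337,.5008])<.006]
    c,n,m=plane(X);F=frame(n,-1);L=(X[m]-[.5207,-.3009,.1026])@F
    L=L[(abs(L[:,0])<.045)]
    print(nm,'tall n',n.round(4),'x',ext(L[:,0]),'y',ext(L[:,1]),'z',np.median(L[:,2])*1e3,len(L))
    rec=cv2.minAreaRect((L[:,:2]*1000).astype(np.float32));print(rec)
    hi=L[L[:,1]>0.0];
    for y in np.arange(-.04,.06,.02):
        q=L[abs(L[:,1]-y)<.01];print(' y',round(y,3),ext(q[:,0]) if len(q)>5 else None)
cb=np.array([.5177,.1805])
for nm,A,im in(('top',T,tp),('scene',S,sp)):
    X=box(A,im,cb,.09,.022,.13)
    n0=np.array([-.8165,.0378,.5761]);X=X[abs((X-[.5177,.1805,.0616])@n0)<.006]
    c,n,m=plane(X);F=frame(n,1);L=(X[m]-[.5177,.1805,.0616])@F
    up=L[(L[:,1]>.024)&(abs(L[:,0])<.06)]
    print(nm,'board n',n.round(4),'x',ext(up[:,0]),'y',ext(L[:,1]),'z',np.median(L[:,2])*1e3,len(L),cv2.minAreaRect((up[:,:2]*1000).astype(np.float32)))
# post and stud: top px seeds
for nm,(u,v) in dict(post=(206,240),stud=(226,249)).items():
    c=T[v-2:v+3,u-2:u+3].reshape(-1,3);zt=np.percentile(c[:,2],90)
    for an,A,im in(('top',T,tp),('scene',S,sp)):
        X=box(A,im,np.median(c,0)[:2],.014,zt-.005,zt+.006)
        print(nm,an,'ztop',zt,'n',len(X),'mean',X.mean(0).round(4),'mid',((X.max(0)+X.min(0))/2).round(4),'span',(np.ptp(X,0)*1e3).round(1))
E
```

```text
top tall n [0.8321 0.2318 0.5039] x [-35.81147395  32.69870629] y [-66.38994112  58.89690206] z 0.053893250353011415 943
((3.838184356689453, -4.098731994628906), (80.78263092041016, 129.00765991210938), 0.39470145106315613)
 y -0.04 [-36.11365793  32.5557005 ]
 y -0.02 [-36.01445334  30.83030728]
 y 0.0 [-35.81136204  30.52366154]
 y 0.02 [-35.67505634  32.40498757]
 y 0.04 [-35.66221776  32.43903552]
n scene 57
scene tall n [0.8258 0.2283 0.5156] x [-38.07314628 -30.75031506] y [ 7.66362965 58.20756414] z 4.231727237552312 18
((-34.2480354309082, 33.06580352783203), (7.053703308105469, 51.511898040771484), 1.8383502960205078)
 y -0.04 None
 y -0.02 None
 y 0.0 None
 y 0.02 [-37.35667788 -31.35552706]
 y 0.04 None
top board n [-0.8136  0.0389  0.5801] x [-42.06654159  40.2549985 ] y [-40.41695362  46.09084875] z -0.01277110717541477 907 ((-1.3608131408691406, 35.969482421875), (83.90593719482422, 23.69261360168457), 0.05567694082856178)
scene board n [-0.8174  0.043   0.5744] x [-41.52470662  40.43986737] y [-38.54253721  45.35286748] z -0.15062563637887824 1288 ((-0.3454933166503906, 35.19928741455078), (22.10822868347168, 83.35625457763672), 89.85131072998047)
post top ztop 0.14152095304206425 n 30 mean [0.5068 0.0971 0.1398] mid [0.5068 0.0971 0.1399] span [10.6 11.1  5.2]
post scene ztop 0.14152095304206425 n 22 mean [0.5058 0.0965 0.1395] mid [0.5053 0.0972 0.1408] span [12.2 13.4  7.4]
stud top ztop 0.14435355368962016 n 21 mean [0.4862 0.0539 0.1428] mid [0.4854 0.0538 0.143 ] span [10.4  8.6  5.2]
stud scene ztop 0.14435355368962016 n 18 mean [0.4851 0.053  0.1416] mid [0.4846 0.0525 0.1419] span [10.3  9.2  5. ]
```

```bash
cat >> h.py <<'E'
Fs=frame(np.array([.8334,.2337,.5008])/np.linalg.norm([.8334,.2337,.5008]),-1)
Cs=np.array([.5207,-.3009,.1026])+Fs@[-.0015,-.005,.005]
a=np.radians(177.2);t=np.radians(35);Fb=frame(np.array([np.cos(t)*np.cos(a),np.cos(t)*np.sin(a),np.sin(t)]),1)
Ob=np.array([.5177,.1805,.0616])+Fb@[-.0007,-.038,0]
tool=lambda F:np.c_[-F[:,0],-F[:,2],-F[:,1]]
E
python3 - <<'E'
from h import *
print(Cs,Ob,Fb,Fs)
show(Cs+Fs[:,1]*.115,tool(Fs),16)
E
```

```text
[ 0.51853897 -0.29994813  0.09576817] [0.49596431 0.18226389 0.03047222] [[-0.04884977  0.57289166 -0.81817409]
 [-0.99880614 -0.02801908  0.04001539]
 [ 0.          0.81915204  0.57357644]] [[ 2.70002734e-01 -4.82206843e-01 -8.33411714e-01]
 [-9.62859556e-01 -1.35219269e-01 -2.33703285e-01]
 [ 1.38777878e-17  8.65558958e-01 -5.00807039e-01]]
16 rows t [21.73  7.03  5.6 ] dr [-0.0266  0.0242 -0.0906]
```

Emit:
arm_command --steps '[{"translation":[21.7,7,5.6],"dr":[-0.0266,0.0242,-0.0906]},{"translation":[21.7,7,5.6],"dr":[-0.0266,0.0242,-0.0906]},{"translation":[21.7,7,5.6],"dr":[-0.0266,0.0242,-0.0906]},{"translation":[21.7,7,5.6],"dr":[-0.0266,0.0242,-0.0906]},{"translation":[21.7,7,5.6],"dr":[-0.0266,0.0242,-0.0906]},{"translation":[21.7,7,5.6],"dr":[-0.0266,0.0242,-0.0906]},{"translation":[21.7,7,5.6],"dr":[-0.0266,0.0242,-0.0906]},{"translation":[21.7,7,5.6],"dr":[-0.0266,0.0242,-0.0906]}]' --fingers 0 --grip_force 40

```text
time: 1.1
position: [0.3726, -0.4753, 0.2029]
ee_rot: [0.847, 0.513, 0.112, 0.085]
contact_force: [-0.7, 0.2, -0.5]
opening: 0.0429
grip_force: 0.0
```

```bash
python3 - <<'E'
from h import *
print(robot.state()['joints'],robot.state()['position'])
show(Cs+Fs[:,1]*.115,tool(Fs),8)
E
```

```text
[-1.12302445  0.29211382  1.64690681  0.27344347  1.06778942 -0.75897262] [ 0.37255428 -0.47533439  0.20291304]
8 rows t [21.68  7.03  5.6 ] dr [-0.0264  0.0243 -0.0902]
```

Emit:
arm_command --steps '[{"translation":[21.7,7,5.6],"dr":[-0.0264,0.0243,-0.0902]},{"translation":[21.7,7,5.6],"dr":[-0.0264,0.0243,-0.0902]},{"translation":[21.7,7,5.6],"dr":[-0.0264,0.0243,-0.0902]},{"translation":[21.7,7,5.6],"dr":[-0.0264,0.0243,-0.0902]},{"translation":[21.7,7,5.6],"dr":[-0.0264,0.0243,-0.0902]},{"translation":[21.7,7,5.6],"dr":[-0.0264,0.0243,-0.0902]},{"translation":[21.7,7,5.6],"dr":[-0.0264,0.0243,-0.0902]},{"translation":[21.7,7,5.6],"dr":[-0.0264,0.0243,-0.0902]},{"translation":[0,0,0],"dr":[0,0,0]}]'

```text
time: 2.22
position: [0.4622, -0.3148, 0.1948]
ee_rot: [0.585, 0.769, 0.207, 0.155]
contact_force: [-0.1, -0.8, 0.6]
opening: 0.0425
grip_force: 0.0
```

```bash
python3 - <<'E'
from h import *
p,d,c,s=snap('wrist','w1'); P=cloud(d,c,s); L=(P-Cs)@Fs
print(s['joints'].round(3))
show(Cs+Fs[:,1]*.115,tool(Fs),1); show(Cs+Fs[:,1]*.030,tool(Fs),8)
k=p.astype(int).sum(-1)
# slab upper end face / back face
m=(abs(L[...,0])<.05)&(abs(L[...,1]-.06)<.012)&(abs(L[...,2])<.012)
X=L[m]*1000;print(len(X),np.percentile(X,[2,50,98],axis=0).round(1))
m=(abs(L[...,0])<.05)&(L[...,1]>0)&(L[...,1]<.07)&(abs(L[...,2])<.012)
X=L[m]*1000;print(len(X),np.percentile(X,[2,50,98],axis=0).round(1))
E
```

```text
[-1.001  0.242  1.854  0.615  0.977 -1.605]
1 rows t [0.57 0.52 0.31] dr [-0.0017  0.0014 -0.0043]
8 rows t [ 0.08  0.08 10.66] dr [-0.0002  0.0002 -0.0005]
1716 [[-32.3  57.5  -6.4]
 [ -0.5  63.2  -1.6]
 [ 35.1  64.5   3.2]]
2151 [[-32.4   4.1  -6.3]
 [ -3.6  63.   -0.7]
 [ 35.9  64.5  11. ]]
```

View pics/w1.png

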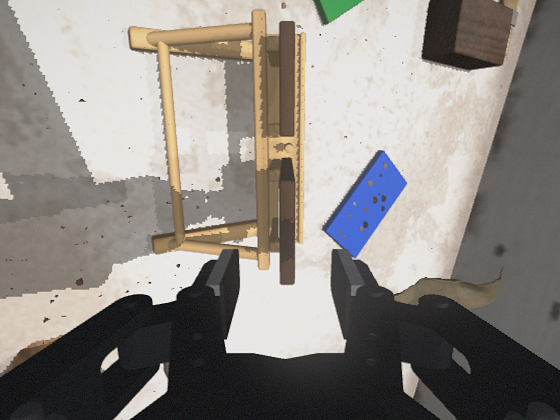

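The wrist view shows the tall slab's edge (column 288, rows 165–285) between the fingers, and the cloud agrees to about 2 mm. I'll descend and grip.

Emit:
arm_command --steps '[{"translation":[0.1,0.1,10.7],"dr":[0,0,-0.0005]},{"translation":[0.1,0.1,10.7],"dr":[0,0,-0.0005]},{"translation":[0.1,0.1,10.7],"dr":[0,0,-0.0005]},{"translation":[0.1,0.1,10.7],"dr":[0,0,-0.0005]},{"translation":[0.1,0.1,10.7],"dr":[0,0,-0.0005]},{"translation":[0.1,0.1,10.7],"dr":[0,0,-0.0005]},{"translation":[0.1,0.1,10.7],"dr":[0,0,-0.0005]},{"translation":[0.1,0.1,10.7],"dr":[0,0,-0.0005]},{"translation":[0,0,0],"dr":[0,0,0]}]'

```text
time: 3.4
position: [0.5047, -0.3033, 0.1211]
ee_rot: [0.583, 0.77, 0.206, 0.156]
contact_force: [-0.1, 0.4, -0.1]
opening: 0.0431
grip_force: 0.0
```

Emit:
arm_command --steps '[{"translation":[0,0,0],"dr":[0,0,0]},{"translation":[0,0,0],"dr":[0,0,0]},{"translation":[0,0,0],"dr":[0,0,0]},{"translation":[0,0,0],"dr":[0,0,0]},{"translation":[0,0,0],"dr":[0,0,0]},{"translation":[0,0,0],"dr":[0,0,0]}]' --fingers -1 --grip_force 40

```text
time: 4.15
position: [0.5046, -0.3044, 0.1224]
ee_rot: [0.583, 0.77, 0.206, 0.158]
contact_force: [-4.6, -0.2, 4.9]
opening: 0.0095
grip_force: 40.1
```

```bash
python3 - <<'E'
from h import *
s=robot.state();print(s['joints'].round(3),((s['position']-Cs)@Fs*1e3).round(2))
E
```

```text
[-0.915  0.365  1.907  0.71   0.791 -1.679] [ 0.51 30.32 -0.71]
```

Emit:
arm_command --steps '[{"translation":[0,0,-6],"dr":[0,0,0]},{"translation":[0,0,-10],"dr":[0,0,0]},{"translation":[0,0,-12],"dr":[0,0,0]},{"translation":[0,0,-12],"dr":[0,0,0]},{"translation":[0,0,-15],"dr":[0,0,0]},{"translation":[0,0,-15],"dr":[0,0,0]},{"translation":[0,0,-20],"dr":[0,0,0]},{"translation":[0,10,-17],"dr":[0,0,0]},{"translation":[0,10,-17],"dr":[0,0,0]},{"translation":[0,10,-17],"dr":[0,0,0]}]'

```text
time: 5.4
position: [0.4608, -0.3158, 0.2602]
ee_rot: [0.583, 0.77, 0.205, 0.157]
contact_force: [-0.3, 0.2, -2.2]
opening: 0.0093
grip_force: 39.2
```

```bash
python3 - <<'E'
from h import *
s=robot.state();print(s['joints'].round(3),s['position'],s['opening'])
p1=Ob+Fb@[0,.265,.008]
print(p1); t,d=show(p1,tool(Fb),20)
R0=R.from_quat(s['ee_rot']).as_matrix();x=s['position'].copy()
for k in range(20):
    x=x+R0@t/1e3;R0=R0@R.from_rotvec(d).as_matrix()
    if k%3==1:print(x.round(3),'bottom',(x+R0[:,2]*.097).round(3))
E
```

```text
[-1.005  0.167  1.761  0.561  1.115 -1.506] [ 0.46082217 -0.3158397   0.26020493] 0.009280965939071113
[0.64123521 0.17515896 0.25213613]
20 rows t [23.32 12.64  0.97] dr [0.0562 0.0009 0.017 ]
[ 0.471 -0.265  0.271] bottom [ 0.508 -0.254  0.182]
[ 0.491 -0.189  0.282] bottom [ 0.513 -0.181  0.188]
[ 0.515 -0.113  0.289] bottom [ 0.521 -0.108  0.193]
[ 0.544 -0.039  0.29 ] bottom [ 0.534 -0.035  0.194]
[0.575 0.034 0.284] bottom [0.549 0.037 0.191]
[0.608 0.105 0.272] bottom [0.567 0.108 0.184]
[0.641 0.175 0.252] bottom [0.586 0.178 0.173]
```

Emit:
arm_command --steps '[{"translation":[23.3,12.6,1],"dr":[0.056,0.001,0.017]},{"translation":[23.3,12.6,1],"dr":[0.056,0.001,0.017]},{"translation":[23.3,12.6,1],"dr":[0.056,0.001,0.017]},{"translation":[23.3,12.6,1],"dr":[0.056,0.001,0.017]},{"translation":[23.3,12.6,1],"dr":[0.056,0.001,0.017]},{"translation":[23.3,12.6,1],"dr":[0.056,0.001,0.017]},{"translation":[23.3,12.6,1],"dr":[0.056,0.001,0.017]},{"translation":[23.3,12.6,1],"dr":[0.056,0.001,0.017]},{"translation":[23.3,12.6,1],"dr":[0.056,0.001,0.017]},{"translation":[23.3,12.6,1],"dr":[0.056,0.001,0.017]}]'

```text
time: 6.65
position: [0.5342, -0.0633, 0.2902]
ee_rot: [0.666, 0.745, -0.0, -0.032]
contact_force: [-0.0, 0.3, -1.6]
opening: 0.0091
grip_force: 39.3
```

Emit:
arm_command --steps '[{"translation":[23.3,12.6,1],"dr":[0.056,0.001,0.017]},{"translation":[23.3,12.6,1],"dr":[0.056,0.001,0.017]},{"translation":[23.3,12.6,1],"dr":[0.056,0.001,0.017]},{"translation":[23.3,12.6,1],"dr":[0.056,0.001,0.017]},{"translation":[23.3,12.6,1],"dr":[0.056,0.001,0.017]},{"translation":[23.3,12.6,1],"dr":[0.056,0.001,0.017]},{"translation":[23.3,12.6,1],"dr":[0.056,0.001,0.017]},{"translation":[23.3,12.6,1],"dr":[0.056,0.001,0.017]},{"translation":[23.3,12.6,1],"dr":[0.056,0.001,0.017]}]'

```text
time: 7.78
position: [0.631, 0.152, 0.2595]
ee_rot: [0.691, 0.669, -0.185, -0.199]
contact_force: [0.9, -0.3, -1.6]
opening: 0.0096
grip_force: 39.3
```

```bash
python3 - <<'E'
from h import *
s=robot.state();print(s['joints'].round(3),s['position'],s['opening'])
show(Ob+Fb@[0,.265,.008],tool(Fb),2)
show(Ob+Fb@[0,.160,.008],tool(Fb),8)
E
```

```text
[0.119 0.706 0.864 0.106 2.114 0.181] [0.63104746 0.15200239 0.25946463] 0.009594919931317312
2 rows t [11.74  5.93  0.69] dr [ 0.0299 -0.0011  0.0086]
8 rows t [ 2.92  1.03 13.27] dr [ 0.0075 -0.0003  0.0022]
```

Emit:
arm_command --steps '[{"translation":[11.7,5.9,0.7],"dr":[0.03,-0.001,0.0086]},{"translation":[11.7,5.9,0.7],"dr":[0.03,-0.001,0.0086]},{"translation":[0,0,10],"dr":[0,0,0]},{"translation":[0,0,20],"dr":[0,0,0]},{"translation":[0,0,20],"dr":[0,0,0]},{"translation":[0,0,20],"dr":[0,0,0]},{"translation":[0,0,0],"dr":[0,0,0]},{"translation":[0,0,0],"dr":[0,0,0]}]'

```text
time: 8.78
position: [0.6007, 0.1765, 0.1953]
ee_rot: [0.69, 0.658, -0.206, -0.217]
contact_force: [0.7, -0.3, -1.7]
opening: 0.0095
grip_force: 39.6
```

```bash
python3 - <<'E'
from h import *
import numpy as np
s=robot.state();print(((s['position']-Ob)@Fb*1e3).round(2)); show(Ob+Fb@[0,.195,.008],tool(Fb),1)
for n in('scene','top','wrist'):
    p,d,c,s=snap(n,n+'2'); P=cloud(d,c,s); L=(P-Ob)@Fb*1000
    m=(abs(L[...,0])<50)&(L[...,1]>86)&(L[...,1]<175)&(abs(L[...,2]-9)<20)
    X=L[m]; print(n,len(X))
    if len(X)>60:
        print(np.percentile(X,[2,50,98],axis=0).round(1))
        for y in range(90,180,15):
            q=X[abs(X[:,1]-y)<8]
            if len(q)>8: print('  ',y,len(q),np.percentile(q,[2,98],axis=0)[:,[0,2]].round(1).tolist(),np.median(q[:,2]).round(1))
ims=[cv2.imread(f'pics/{n}2.png') for n in('scene','top','wrist')]
o=np.hstack([cv2.resize(ims[0][120:360,100:380],(400,343)),cv2.resize(ims[2],(400,300))[:300].copy() if 0 else cv2.resize(ims[2],(400,343))])
cv2.imwrite('pics/v2.png',cv2.convertScaleAbs(o,alpha=1.5))
E
```

```text
[  0.69 195.25   8.61]
1 rows t [0.68 0.61 0.25] dr [ 0.0019 -0.0003  0.0013]
scene 1249
[[-32.1  98.6  10. ]
 [  0.4 136.6  15.2]
 [ 35.8 173.4  19.6]]
   90 15 [[-29.1, 9.9], [34.4, 15.4]] 13.0
   105 244 [[-32.1, 9.6], [35.7, 19.2]] 14.5
   120 254 [[-32.0, 10.5], [35.6, 19.8]] 15.3
   135 259 [[-32.0, 9.5], [35.6, 19.5]] 15.5
   150 259 [[-32.1, 10.5], [36.0, 19.8]] 15.5
   165 261 [[-32.0, 10.7], [35.5, 19.6]] 15.4
top 441
[[  1.   97.9   8.2]
 [ 20.7 135.4  14.9]
 [ 36.1 173.7  17.7]]
   90 12 [[0.7, 12.3], [32.0, 14.3]] 13.4
   105 81 [[-1.3, 8.2], [35.9, 17.0]] 14.3
   120 98 [[0.2, 8.3], [36.1, 18.6]] 15.3
   135 92 [[2.7, 8.8], [36.0, 17.5]] 15.2
   150 88 [[4.5, 9.4], [35.9, 17.5]] 15.0
   165 89 [[7.2, 8.6], [36.0, 17.8]] 14.8
wrist 487
[[-37.5  86.   -5.1]
 [-32.7 126.9   6.1]
 [ 21.7 172.9  13. ]]
   90 162 [[-39.1, -5.2], [31.1, -1.2]] -3.5
   105 38 [[-33.1, 3.9], [-32.1, 13.0]] 8.5
   120 51 [[-33.0, 4.0], [-32.4, 12.8]] 8.2
   135 62 [[-33.0, 3.8], [-32.0, 13.2]] 8.5
   150 79 [[-33.0, 3.8], [-31.4, 13.2]] 8.3
   165 104 [[-33.1, 3.8], [-31.8, 13.1]] 8.6
```

View pics/v2.png

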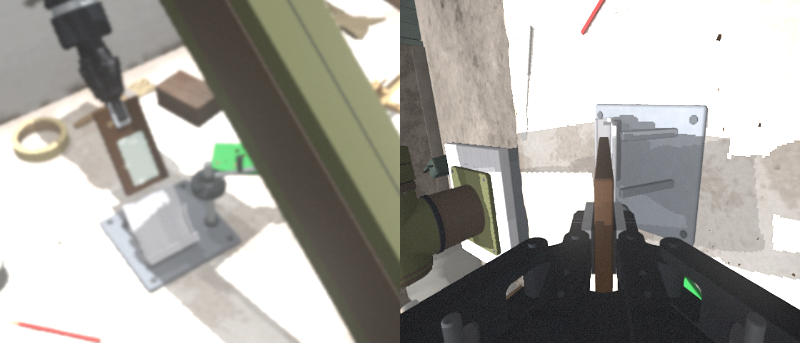

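Held slab: glass faces outward and it is square, sitting about 1.8 mm to board-right. I'll shift it and descend along the slope.

Emit:
arm_command --steps '[{"translation":[1.8,1.3,5],"dr":[0.002,0,0.001]},{"translation":[0,0,10],"dr":[0,0,0]},{"translation":[0,0,10],"dr":[0,0,0]},{"translation":[0,0,10],"dr":[0,0,0]},{"translation":[0,0,10],"dr":[0,0,0]},{"translation":[0,0,10],"dr":[0,0,0]},{"translation":[0,0,10],"dr":[0,0,0]},{"translation":[0,0,10],"dr":[0,0,0]},{"translation":[0,0,10],"dr":[0,0,0]},{"translation":[0,0,0],"dr":[0,0,0]}]'

```text
time: 10.18
position: [0.5518, 0.181, 0.1235]
ee_rot: [0.69, 0.658, -0.209, -0.219]
contact_force: [0.2, -0.3, -1.4]
opening: 0.0092
grip_force: 39.6
```

Emit:
arm_command --steps '[{"translation":[0,0,2],"dr":[0,0,0]},{"translation":[0,0,2],"dr":[0,0,0]},{"translation":[0,0,2],"dr":[0,0,0]},{"translation":[0,0,1],"dr":[0,0,0]}]'

```text
time: 10.68
position: [0.5487, 0.1813, 0.1183]
ee_rot: [0.69, 0.658, -0.208, -0.218]
contact_force: [-0.6, 0.3, -2.1]
opening: 0.0095
grip_force: 39.6
```

```bash
cat > m.py <<'E'
from h import *
s=robot.state();print('tcp',((s['position']-Ob)@Fb*1e3).round(2),'F',(s['contact_force']@Fb).round(2)); 
for n in('scene','top'):
    p,d,c,s=snap(n); P=cloud(d,c,s); L=(P-Ob)@Fb*1000
    m=(abs(L[...,0])<50)&(L[...,1]>3)&(L[...,1]<82)&(abs(L[...,2]-9)<20); m&=p.astype(int).sum(-1)<200
    X=L[m]; print(n,len(X),np.percentile(X,[2,50,98],axis=0).round(1).tolist())
    for y in range(5,125,20):
        m=(abs(L[...,0])<50)&(abs(L[...,1]-y)<8)&(L[...,2]>7)&(L[...,2]<22);q=L[m]
        if len(q)>8: print('  ',y,len(q),np.percentile(q,[2,98],axis=0)[:,0].round(1).tolist(),np.median(q[abs(q[:,0])<18][:,2]).round(1),np.median(q[abs(q[:,0])>22][:,2]).round(1))
E
python3 m.py
```

```text
tcp [ -1.57 102.18   7.18] F [-0.26 -2.05 -0.65]
scene 249 [[-32.9, 7.6, 8.6], [21.9, 31.8, 12.9], [31.3, 79.1, 16.8]]
   5 233 [-40.7, 41.2] 14.1 14.6
   25 272 [-40.2, 40.4] 15.4 12.6
   45 261 [-41.8, 41.9] 15.2 12.1
   65 251 [-34.2, 34.0] 15.0 12.5
   85 254 [-33.9, 33.2] 13.9 12.7
   105 225 [-34.1, 33.5] 15.0 12.8
top 220 [[-21.6, 4.6, -0.4], [26.6, 34.9, 13.2], [34.5, 80.7, 15.6]]
   5 184 [-31.8, 40.4] 14.5 14.5
   25 116 [-19.0, 40.6] 15.2 12.4
   45 114 [-16.3, 42.5] 15.7 13.3
   65 105 [-13.8, 33.5] 15.2 13.3
   85 105 [-7.9, 33.7] 13.9 12.7
   105 71 [5.1, 34.2] 13.7 13.5
```

Emit:
arm_command --steps '[{"translation":[0,0,1],"dr":[0,0,0]},{"translation":[0,0,1],"dr":[0,0,0]},{"translation":[0,0,1],"dr":[0,0,0]},{"translation":[0,0,0.5],"dr":[0,0,0]},{"translation":[0,0,0],"dr":[0,0,0]}]'

```text
time: 11.4
position: [0.5467, 0.1814, 0.1155]
ee_rot: [0.69, 0.658, -0.208, -0.218]
contact_force: [0.2, -0.7, -1.4]
opening: 0.0093
grip_force: 39.6
```

Emit:
arm_command --steps '[{"translation":[0,0,0.5],"dr":[0,0,0]},{"translation":[0,0,0.5],"dr":[0,0,0]},{"translation":[0,0,0],"dr":[0,0,0]}]'

```text
time: 11.78
position: [0.5464, 0.1814, 0.115]
ee_rot: [0.69, 0.658, -0.208, -0.218]
contact_force: [1.2, -1.2, 0.7]
opening: 0.0092
grip_force: 40.0
```

Emit:
arm_command --steps '[{"translation":[0,0.5,0],"dr":[0,0,0]},{"translation":[0,0.5,0],"dr":[0,0,0]},{"translation":[0,0.5,0],"dr":[0,0,0]},{"translation":[0,0,0],"dr":[0,0,0]}]'

```text
time: 12.28
position: [0.547, 0.1814, 0.1146]
ee_rot: [0.69, 0.658, -0.208, -0.219]
contact_force: [0.5, 0.8, 5.2]
opening: 0.0092
grip_force: 40.6
```

```bash
python3 m.py
```

```text
tcp [-1.63 98.15  6.43] F [-0.84  4.52  2.63]
scene 226 [[-33.0, 7.6, 9.4], [24.1, 35.2, 12.9], [30.8, 79.6, 15.9]]
   5 249 [-40.7, 40.6] 15.2 13.1
   25 274 [-40.6, 41.4] 14.9 12.4
   45 263 [-40.9, 42.4] 14.8 12.4
   65 248 [-34.3, 33.6] 14.6 12.3
   85 253 [-34.3, 33.9] 12.9 12.5
   105 211 [-34.2, 34.1] 16.0 12.7
top 217 [[-22.8, 3.7, -0.3], [26.8, 39.5, 12.6], [34.8, 81.3, 15.7]]
   5 178 [-31.3, 40.6] 15.3 13.7
   25 122 [-19.6, 40.6] 15.5 12.1
   45 115 [-16.6, 42.8] 14.8 12.4
   65 107 [-13.6, 34.1] 14.7 12.5
   85 100 [-8.8, 33.8] 13.0 12.9
   105 77 [3.4, 34.0] 12.9 12.2
```

Emit:
arm_command --steps '[{"translation":[0,0.5,-0.2],"dr":[0,0,0]},{"translation":[0,0.5,-0.2],"dr":[0,0,0]},{"translation":[0,0.5,0],"dr":[0,0,0]},{"translation":[0,0,0],"dr":[0,0,0]}]'

```text
time: 12.88
position: [0.5486, 0.1813, 0.1134]
ee_rot: [0.69, 0.658, -0.208, -0.219]
contact_force: [0.8, -0.1, 5.6]
opening: 0.0094
grip_force: 40.5
```

```bash
python3 m.py
```

```text
tcp [-1.58 98.13  4.52] F [0.05 5.03 2.51]
scene 231 [[-33.2, 6.7, 7.1], [23.9, 33.6, 11.2], [31.7, 79.4, 14.7]]
   5 262 [-40.8, 41.0] 13.1 11.8
   25 273 [-40.9, 40.2] 13.2 10.8
   45 257 [-41.6, 42.6] 13.3 10.5
   65 238 [-34.0, 33.7] 12.9 11.1
   85 245 [-34.0, 33.9] 10.9 10.3
   105 222 [-33.8, 33.8] 14.5 10.7
top 217 [[-26.3, 4.1, 0.4], [26.9, 40.9, 10.9], [34.4, 81.3, 13.3]]
   5 203 [-30.8, 40.7] 13.2 12.5
   25 113 [-17.6, 40.3] 13.2 11.1
   45 110 [-14.1, 42.7] 12.9 10.6
   65 100 [-11.6, 33.6] 12.7 10.9
   85 96 [-7.5, 33.3] 11.4 10.7
   105 80 [3.3, 33.6] 11.3 10.6
```

Emit:
arm_command --steps '[{"translation":[0,0.4,0],"dr":[0,0,0]},{"translation":[0,0.4,0],"dr":[0,0,0]},{"translation":[0,0,0],"dr":[0,0,0]},{"translation":[0,0,0],"dr":[0,0,0]}]'

```text
time: 13.48
position: [0.5492, 0.1812, 0.113]
ee_rot: [0.69, 0.658, -0.208, -0.219]
contact_force: [0.4, 0.7, 4.2]
opening: 0.0094
grip_force: 40.5
```

Emit:
arm_command --steps '[{"translation":[0,0,0],"dr":[0,0,0]},{"translation":[0,0,0],"dr":[0,0,0]}]' --grip_force 20 --fingers -0.7

```text
time: 13.72
position: [0.5496, 0.1812, 0.1121]
ee_rot: [0.69, 0.658, -0.208, -0.218]
contact_force: [0.5, -0.7, -0.2]
opening: 0.0132
grip_force: 0.0
```

Emit:
arm_command --steps '[{"translation":[0,0,0],"dr":[0,0,0]},{"translation":[0,0,0],"dr":[0,0,0]},{"translation":[0,0,0],"dr":[0,0,0]}]' --fingers -0.35

```text
time: 14.1
position: [0.5495, 0.1812, 0.1127]
ee_rot: [0.69, 0.658, -0.208, -0.218]
contact_force: [0.4, -0.0, 0.0]
opening: 0.0273
grip_force: 0.0
```

```bash
python3 m.py
```

```text
tcp [-1.58 98.05  3.33] F [ 0.    0.23 -0.32]
scene 237 [[-33.3, 6.3, 5.4], [24.0, 33.5, 9.8], [31.6, 79.3, 13.6]]
   5 253 [-40.6, 40.6] 11.2 11.2
   25 259 [-40.6, 41.1] 12.3 9.9
   45 258 [-41.4, 42.6] 12.4 10.0
   65 230 [-32.9, 33.6] 12.2 9.4
   85 231 [-32.8, 32.7] 10.0 9.9
   105 164 [-33.8, 33.7] 11.1 9.9
top 213 [[-23.8, 3.5, -0.3], [26.3, 40.1, 9.8], [34.2, 81.2, 12.1]]
   5 215 [-29.9, 40.4] 12.3 11.6
   25 115 [-18.3, 41.0] 12.1 10.3
   45 109 [-14.9, 42.7] 12.2 9.6
   65 106 [-12.5, 34.0] 11.7 9.9
   85 87 [-8.5, 33.8] 9.8 9.7
   105 72 [5.5, 33.8] 10.2 10.0
```

Slab seated flat, centred to within 1 mm. Now I'll retreat and go to the stud.

Emit:
arm_command --steps '[{"translation":[0,0,-5],"dr":[0,0,0]},{"translation":[0,0,-10],"dr":[0,0,0]},{"translation":[0,0,-20],"dr":[0,0,0]},{"translation":[0,0,-25],"dr":[0,0,0]},{"translation":[0,0,-30],"dr":[0,0,0]},{"translation":[0,0,-20],"dr":[0,0,0]}]'

```text
time: 14.95
position: [0.6141, 0.1781, 0.2046]
ee_rot: [0.691, 0.658, -0.207, -0.218]
contact_force: [0.5, 0.7, -0.6]
opening: 0.028
grip_force: 0.0
```

```bash
cat >> h.py <<'E'
def down(az): 
    y=np.array([np.cos(az),np.sin(az),0]);z=np.array([0,0,-1.]);return np.c_[np.cross(y,z),y,z]
PV=np.array([.5063,.097]);ST=np.array([.4857,.0536])
E
python3 - <<'E'
from h import *
s=robot.state();print(s['joints'].round(3),s['position'])
show(np.r_[ST,.19],down(0),10)
E
```

```text
[0.15  0.75  0.935 0.129 2.053 0.223] [0.61409588 0.1780852  0.20462479]
10 rows t [-12.8  -11.51   5.55] dr [-0.061  -0.0016 -0.0047]
```

Emit:
arm_command --steps '[{"translation":[-12.8,-11.5,5.5],"dr":[-0.061,-0.0016,-0.0047]},{"translation":[-12.8,-11.5,5.5],"dr":[-0.061,-0.0016,-0.0047]},{"translation":[-12.8,-11.5,5.5],"dr":[-0.061,-0.0016,-0.0047]},{"translation":[-12.8,-11.5,5.5],"dr":[-0.061,-0.0016,-0.0047]},{"translation":[-12.8,-11.5,5.5],"dr":[-0.061,-0.0016,-0.0047]},{"translation":[-12.8,-11.5,5.5],"dr":[-0.061,-0.0016,-0.0047]},{"translation":[-12.8,-11.5,5.5],"dr":[-0.061,-0.0016,-0.0047]},{"translation":[-12.8,-11.5,5.5],"dr":[-0.061,-0.0016,-0.0047]},{"translation":[-12.8,-11.5,5.5],"dr":[-0.061,-0.0016,-0.0047]},{"translation":[-12.8,-11.5,5.5],"dr":[-0.061,-0.0016,-0.0047]}]'

```text
time: 16.2
position: [0.4848, 0.0531, 0.19]
ee_rot: [0.707, 0.707, 0.0, 0.001]
contact_force: [0.1, -0.6, 0.4]
opening: 0.0277
grip_force: 0.0
```

Emit:
arm_command --steps '[{"translation":[0,0,0],"dr":[0,0,0]},{"translation":[0,0,0],"dr":[0,0,0]}]'

```text
time: 16.45
position: [0.4861, 0.0538, 0.19]
ee_rot: [0.707, 0.707, -0.0, -0.0]
contact_force: [0.4, -0.1, 0.0]
opening: 0.0284
grip_force: 0.0
```

```bash
python3 - <<'E'
from h import *
s=robot.state();print(s['joints'].round(3),s['position'])
show(np.r_[ST,.19],down(0),1)
p,d,c,s=snap('wrist','w3');P=cloud(d,c,s)
for nm,C,z0 in(('stud',ST,.136),('post',PV,.134)):
    m=(np.linalg.norm(P[...,:2]-C,axis=-1)<.012)&(P[...,2]>z0)&(P[...,2]<.155);X=P[m]
    print(nm,len(X)); 
    if len(X)>5: print(X.mean(0).round(4),((X.max(0)+X.min(0))/2).round(4),np.ptp(X,0).round(4),np.percentile(X[:,2],95).round(4))
for n in('scene','top'):
    p,d,c,s=snap(n);P=cloud(d,c)
    for nm,C,z0 in(('stud',ST,.136),('post',PV,.134)):
        m=(np.linalg.norm(P[...,:2]-C,axis=-1)<.012)&(P[...,2]>z0)&(P[...,2]<.155);X=P[m]
        if len(X)>5: print(n,nm,len(X),X.mean(0).round(4))
E
```

```text
[ 0.024  0.226  1.74  -0.     1.176  0.024] [0.4860689  0.05378562 0.18995044]
1 rows t [-0.19 -0.37 -0.05] dr [-0.0006  0.0002  0.0001]
stud 287
[0.4878 0.0539 0.1433] [0.4878 0.0529 0.1413] [0.0106 0.0114 0.0096] 0.1451
post 391
[0.508  0.0965 0.1412] [0.5083 0.0963 0.1388] [0.0126 0.0125 0.0091] 0.1425
scene stud 25 [0.4839 0.0538 0.1408]
scene post 30 [0.5042 0.0971 0.1394]
```

View pics/w3.png

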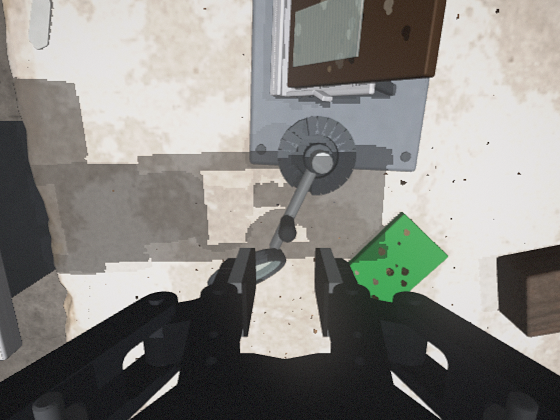

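Stud at (287,228) lies centred between the fingertips at (247,255) and (325,255). I'll descend and grip.

Emit:
arm_command --steps '[{"translation":[0,0,10],"dr":[0,0,0]},{"translation":[0,0,12],"dr":[0,0,0]},{"translation":[0,0,12],"dr":[0,0,0]},{"translation":[0,0,12],"dr":[0,0,0]},{"translation":[0,0,10],"dr":[0,0,0]},{"translation":[0,0,7],"dr":[0,0,0]},{"translation":[0,0,4],"dr":[0,0,0]},{"translation":[0,0,0],"dr":[0,0,0]}]'

```text
time: 17.6
position: [0.4843, 0.0535, 0.1218]
ee_rot: [0.707, 0.707, -0.001, -0.001]
contact_force: [-0.9, 0.2, 0.5]
opening: 0.0276
grip_force: 0.0
```

Emit:
arm_command --steps '[{"translation":[0,0,0],"dr":[0,0,0]},{"translation":[0,0,0],"dr":[0,0,0]},{"translation":[0,0,0],"dr":[0,0,0]},{"translation":[0,0,0],"dr":[0,0,0]}]' --fingers -1 --grip_force 40

```text
time: 18.1
position: [0.4855, 0.0537, 0.1224]
ee_rot: [0.707, 0.707, -0.0, 0.0]
contact_force: [3.6, 1.0, -0.1]
opening: 0.0093
grip_force: 39.1
```

Emit:
arm_command --steps '[{"translation":[0,0,-3],"dr":[0,0,0]},{"translation":[0,0,-4],"dr":[0,0,0]},{"translation":[0,0,-4],"dr":[0,0,0]},{"translation":[0,0,0],"dr":[0,0,0]},{"translation":[0,0,0],"dr":[0,0,0]}]'

```text
time: 18.73
position: [0.4849, 0.054, 0.1332]
ee_rot: [0.707, 0.707, -0.0, -0.001]
contact_force: [4.1, 4.8, -0.3]
opening: 0.0093
grip_force: 39.3
```

```bash
python3 - <<'E'
from h import *
for n in('scene','top'):
    p,d,c,s=snap(n);P=cloud(d,c)
    for C,z0 in((ST,.142),(PV,.134)):
        m=(np.linalg.norm(P[...,:2]-C,axis=-1)<.014)&(P[...,2]>z0)&(P[...,2]<.165);X=P[m]
        if len(X)>5: print(n,len(X),X.mean(0).round(4))
s=robot.state();x=s['position'];print(s['joints'].round(3),x)
for pv in(PV,PV+[.001,0],PV-[.001,0]):
    v=x[:2]-pv;print(np.hypot(*v),np.degrees(np.arctan2(v[1],v[0])))
v=x[:2]-PV;N=16;dt=2.14/N
c,sn=np.cos(-dt),np.sin(-dt);x1=np.r_[PV+np.array([[c,-sn],[sn,c]])@v,x[2]]
R0=R.from_quat(s['ee_rot']).as_matrix();print(R0.T@(x1-x)*1000,dt)
E
```

```text
scene 41 [0.4871 0.0629 0.1542]
scene 32 [0.5042 0.0969 0.1389]
[0.024 0.29  1.819 0.    1.034 0.024] [0.48486405 0.05394461 0.13314505]
0.04809643526612787 -116.46729775117436
0.04855037581733207 -117.52379733522498
0.047659156293554696 -115.39103947074447
[ 3.2446699  -5.5491055   0.00842151] 0.13375
```

Emit:
arm_command --steps '[{"translation":[3.24,-5.55,0],"dr":[0,0,0.1338]},{"translation":[3.24,-5.55,0],"dr":[0,0,0.1338]},{"translation":[3.24,-5.55,0],"dr":[0,0,0.1338]},{"translation":[0,0,0],"dr":[0,0,0]}]'

```text
time: 19.32
position: [0.4704, 0.0661, 0.1334]
ee_rot: [0.834, 0.552, 0.0, -0.0]
contact_force: [4.9, 5.1, -0.7]
opening: 0.0095
grip_force: 39.2
```

```bash
python3 - <<'E'
from h import *
p,d,c,s=snap('wrist','w4');P=cloud(d,c,s)
p2,d2,c2,s2=snap('scene','s4')
v=s['position'][:2]-PV;print(np.hypot(*v),np.degrees(np.arctan2(v[1],v[0])),s['opening'],s['contact_force'],s['wrist_torque'])
o=np.hstack([cv2.resize(cv2.imread('pics/w4.png'),(400,300)),cv2.resize(cv2.imread('pics/s4.png')[190:325,150:330],(400,300))])
cv2.imwrite('pics/v4.png',o)
E
```

```text
0.04739178999996025 -139.3078548507589 0.009506555820248437 [ 4.86022441  5.07190398 -0.67547035] [ 0.78087023 -0.78172812 -0.05073781]
```

View pics/v4.png

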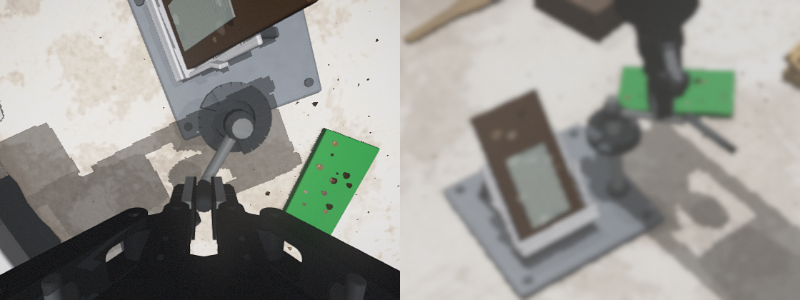

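The arm is lifted and swinging freely, with the stud gripped and only a small radial pull. Continuing with a 1 mm inward correction.

Emit:
arm_command --steps '[{"translation":[4.1,-5.1,0],"dr":[0,0,0.1338]},{"translation":[3.24,-5.5,0],"dr":[0,0,0.1338]},{"translation":[3.24,-5.5,0],"dr":[0,0,0.1338]},{"translation":[3.24,-5.5,0],"dr":[0,0,0.1338]},{"translation":[3.24,-5.5,0],"dr":[0,0,0.1338]},{"translation":[3.24,-5.5,0],"dr":[0,0,0.1338]},{"translation":[0,0,0],"dr":[0,0,0]}]'

```text
time: 20.3
position: [0.4603, 0.1014, 0.1334]
ee_rot: [0.983, 0.182, 0.0, 0.001]
contact_force: [4.6, 2.0, -1.5]
opening: 0.0096
grip_force: 39.2
```

```bash
python3 - <<'E'
from h import *
s=robot.state();v=s['position'][:2]-PV;R0=R.from_quat(s['ee_rot']).as_matrix()
print(s['joints'].round(3),np.hypot(*v),np.degrees(np.arctan2(v[1],v[0])),R0.T@s['contact_force'],'pivot dir tool',R0.T@np.r_[-v,0]*1e3)
E
```

```text
[ 0.128  0.268  1.853 -0.002  1.02   1.333] 0.04619755139565488 174.4956257013859 [ 5.04517417 -0.22499057  1.46481266] pivot dir tool [4.13321210e+01 2.06365874e+01 2.80839954e-02]
```

Emit:
arm_command --steps '[{"translation":[3.6,-5.4,0],"dr":[0,0,0.1338]},{"translation":[3.24,-5.5,0],"dr":[0,0,0.1338]},{"translation":[3.24,-5.5,0],"dr":[0,0,0.1338]},{"translation":[3.24,-5.5,0],"dr":[0,0,0.1338]},{"translation":[3.24,-5.5,0],"dr":[0,0,0.1338]},{"translation":[3.24,-5.5,0],"dr":[0,0,0.1338]},{"translation":[0,0,0],"dr":[0,0,0]}]'

```text
time: 21.18
position: [0.4782, 0.1334, 0.133]
ee_rot: [0.977, -0.215, -0.0, 0.001]
contact_force: [5.3, -2.6, -1.4]
opening: 0.0093
grip_force: 39.2
```

```bash
python3 - <<'E'
from h import *
s=robot.state();v=s['position'][:2]-PV;R0=R.from_quat(s['ee_rot']).as_matrix()
print(s['joints'].round(3),np.hypot(*v),np.degrees(np.arctan2(v[1],v[0])),R0.T@s['contact_force'],'pivot dir tool',R0.T@np.r_[-v,0]*1e3)
E
```

```text
[ 0.189  0.301  1.802 -0.003  1.04   2.194] 0.046008533903712026 127.68757148315571 [5.9554478  0.14211935 1.35749215] pivot dir tool [40.81360293 21.23745112  0.07535465]
```

Emit:
arm_command --steps '[{"translation":[2.4,-3.9,0],"dr":[0,0,0.095]},{"translation":[2.3,-3.9,0],"dr":[0,0,0.095]},{"translation":[0,0,0],"dr":[0,0,0]},{"translation":[0,0,0],"dr":[0,0,0]}]'

```text
time: 21.68
position: [0.4835, 0.1371, 0.1324]
ee_rot: [0.952, -0.306, -0.002, 0.003]
contact_force: [2.7, -4.4, -1.6]
opening: 0.0091
grip_force: 39.4
```

```bash
python3 - <<'E'
from h import *
C=np.array([.5082,.0959])
s=robot.state();v=s['position'][:2]-C;R0=R.from_quat(s['ee_rot']).as_matrix()
a=np.degrees(np.arctan2(v[1],v[0]));print(s['joints'].round(3),np.hypot(*v),a,np.radians(-119.1-a+360),R0.T@s['contact_force'],s['wrist_torque'])
E
```

```text
[ 0.195  0.311  1.787 -0.004  1.049  2.388] 0.04800230432151875 120.90846224748974 2.0942474083123814 [4.76273323 2.03440973 1.56270492] [-0.70170635 -0.40175673  0.19647679]
```

Emit:
arm_command --steps '[{"translation":[0.9,-1.8,0],"dr":[0,0,0]},{"translation":[0,0,0],"dr":[0,0,0]},{"translation":[0,0,0],"dr":[0,0,0]}]'

```text
time: 22.05
position: [0.4838, 0.1373, 0.1319]
ee_rot: [0.952, -0.305, -0.003, 0.004]
contact_force: [0.2, -6.3, -0.8]
opening: 0.0093
grip_force: 39.4
```

```bash
cat > a.py <<'E'
from h import *
C=np.array([.5082,.0959])
s=robot.state();v=s['position'][:2]-C;R0=R.from_quat(s['ee_rot']).as_matrix()
a=np.degrees(np.arctan2(v[1],v[0]));print(s['position'],np.hypot(*v),a,np.radians(-119.1-a+360),R0.T@s['contact_force'],s['wrist_torque'])
E
python3 a.py
```

```text
[0.48377999 0.13728641 0.13190686] 0.04805384532454529 120.54268914990485 2.100631353180456 [3.82065723 5.00112441 0.81298265] [-0.97215228 -0.04558468  0.18636266]
```

At the stop: the tangential force rises and nothing moves further. I'll relax slightly and lower.

Emit:
arm_command --steps '[{"translation":[-0.5,1.0,0],"dr":[0,0,0]},{"translation":[0,0,3],"dr":[0,0,0]},{"translation":[0,0,3],"dr":[0,0,0]},{"translation":[0,0,3],"dr":[0,0,0]},{"translation":[0,0,0.8],"dr":[0,0,0]},{"translation":[0,0,0],"dr":[0,0,0]},{"translation":[0,0,0],"dr":[0,0,0]}]'

```text
time: 22.92
position: [0.4836, 0.1372, 0.1224]
ee_rot: [0.952, -0.306, -0.002, 0.003]
contact_force: [0.4, -5.4, -1.8]
opening: 0.0092
grip_force: 39.4
```

```bash
python3 a.py
```

```text
[0.48362146 0.1371539  0.12241689] 0.04802071429389696 120.78593648887988 2.0963858862186266 [3.51767627 4.15536737 1.86274869] [-0.87408953 -0.28322857  0.21977328]
```

Emit:
arm_command --steps '[{"translation":[0,0,0.4],"dr":[0,0,0]},{"translation":[0,0,0],"dr":[0,0,0]}]'

```text
time: 23.18
position: [0.4836, 0.1372, 0.1223]
ee_rot: [0.952, -0.306, -0.002, 0.003]
contact_force: [0.5, -5.6, 0.8]
opening: 0.0093
grip_force: 39.6
```

Emit:
arm_command --steps '[{"translation":[0,0,0],"dr":[0,0,0]},{"translation":[0,0,0],"dr":[0,0,0]},{"translation":[0,0,0],"dr":[0,0,0]}]' --fingers -0.35 --grip_force 20

```text
time: 23.55
position: [0.4851, 0.1395, 0.1226]
ee_rot: [0.952, -0.307, -0.002, 0.001]
contact_force: [-0.8, -0.8, -0.8]
opening: 0.0276
grip_force: 0.0
```

Emit:
arm_command --steps '[{"translation":[0,0,-5],"dr":[0,0,0]},{"translation":[0,0,-10],"dr":[0,0,0]},{"translation":[0,0,-15],"dr":[0,0,0]},{"translation":[0,0,-20],"dr":[0,0,0]},{"translation":[0,0,-30],"dr":[0,0,0]},{"translation":[0,0,-30],"dr":[0,0,0]},{"translation":[0,0,-30],"dr":[0,0,0]},{"translation":[0,0,0],"dr":[0,0,0]}]'

```text
time: 24.55
position: [0.488, 0.14, 0.2664]
ee_rot: [0.951, -0.308, 0.002, -0.001]
contact_force: [0.7, 0.3, -0.2]
opening: 0.028
grip_force: 0.0
```

```bash
python3 m.py; python3 - <<'E'
from h import *
p,d,c,s=snap('wrist','w5');P=cloud(d,c,s)
p2,d2,c2,s2=snap('scene','s5');Q=cloud(d2,c2)
C=np.array([.4825,.1375])
for nm,A in(('w',P),('s',Q)):
  for C,z0 in((np.array([.483,.1375]),.136),(np.array([.507,.0965]),.134)):
    m=(np.linalg.norm(A[...,:2]-C,axis=-1)<.013)&(A[...,2]>z0)&(A[...,2]<.165);X=A[m]
    if len(X)>5: print(nm,len(X),X.mean(0).round(4),'z95',np.percentile(X[:,2],95).round(4))
o=np.hstack([cv2.resize(cv2.imread('pics/w5.png'),(400,300)),cv2.resize(cv2.imread('pics/s5.png')[180:330,150:350],(400,300))])
cv2.imwrite('pics/v5.png',o)
E
```

```text
tcp [ 42.63 189.84 140.16] F [-0.33  0.21 -0.73]
scene 25 [[22.9, 65.8, 6.1], [27.0, 73.5, 10.3], [30.7, 81.0, 14.3]]
   5 163 [-41.0, 39.5] 12.5 11.8
   25 96 [-41.2, -12.1] 12.8 9.7
   45 103 [-43.1, -8.0] 11.8 10.3
   65 206 [-34.0, 33.5] 11.9 10.3
   85 233 [-32.9, 33.5] 10.2 9.8
   105 224 [-33.2, 33.6] 10.0 9.9
top 199 [[3.6, 6.3, -1.5], [27.9, 46.5, 9.9], [37.9, 81.4, 13.1]]
   5 25 [13.8, 41.4] 10.6 11.2
   25 61 [8.9, 40.9] 12.2 10.2
   45 80 [0.2, 43.6] 12.1 9.9
   65 76 [1.9, 33.3] 12.1 10.6
   85 84 [-3.1, 33.4] 10.2 10.2
   105 118 [-16.7, 33.6] 9.9 9.4
w 152 [0.4844 0.137  0.1435] z95 0.1453
w 209 [0.509  0.0966 0.1412] z95 0.1427
s 27 [0.4795 0.1383 0.1411] z95 0.1442
s 31 [0.5047 0.0968 0.1387] z95 0.1416
```

View pics/v5.png

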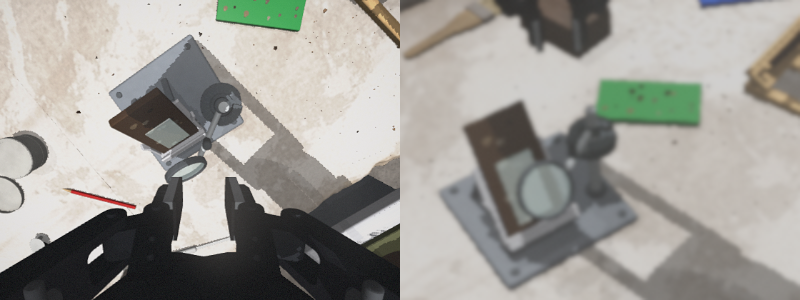

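The slab is seated and the lens is in front of it. The stud is at its down height (0.1453 now against 0.1451 m parked), after turning about 2.15 rad. Handing in.

```bash
python3 -c "
from workcell import robot
print(robot.finish_job())"
```

```text
the job is handed in; nothing more can be done
None
```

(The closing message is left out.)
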